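Gauge the perch sleeve with the bench caliper

ROBOT

A 7-joint arm with a two-finger parallel gripper is mounted at the origin on a cart in front of the work surface, level with it; the furniture and walls round the work are solid. World frame = base frame: x ahead of the robot, y to its left, z up, the work surface at z = 0. Lengths are in m, angles in rad, forces in N, time in s.
With the tool pointing down it reaches from about 0.35 to 0.9 m from the base axis. Payload 7.2 kg.
Tool frame: the origin (TCP) lies where the fingers leave the gripper's body, on its centre line; the fingertips stand 80 mm ahead of it and the grasp point (between the pads) lies 61 mm ahead of it (bot.tip_extent is the distance from the TCP to the fingertips, in m); z points along the fingers, y is the direction in which the jaws open and shut (so a half turn about z gives the same grasp; the last joint's range is limited). The gripper opens to 88 mm and grips with 3 to 60 N. Pads are 20 mm wide; open, the fingers measure 115 mm over their backs; the gripper's body (75 mm by 178 mm) begins 61 mm behind the grasp point.
Start: joints at [1.077, 0.411, -0.013, 1.596, 0.006, 1.134, -0.082], TCP at [0.258, -0.569, 0.303] pointing down, gripper open.
Joint ranges: [-2.95, 2.95], [-0.29, 1.99], [-1.47, 1.44], [0.14, 2.54], [-1.03, 4.17], [0.13, 1.85], [-2.86, 2.86]. Speed limits (rad/s): [2.39, 2.39, 3.01, 3.01, 3.14, 3.14, 3.14].

INTERFACE

Orientations are given as a 3x3 rotation matrix whose columns are the frame's x, y, z axes.
In Python, from station import bot gives the robot as it stands.
- The arm moves only by the shell command python3 -m crank 'ROWS' [FORCE]. ROWS is JSON, a list of rows, each a list of 3 entries, a list of its own where there are three numbers: the closure, from -1 (fully open) to 1 (shut), so that 0 is half open, then the shift along the world's x, y, z each as a share of 30 mm, from -1 to 1, then the turn, a rotation vector about the world's x, y, z each as a share of 0.08 rad, from -1 to 1. In form: [[hand, [tx, ty, tz], [rx, ry, rz]], ...]. A call has 1 to 8 rows; each row shifts and turns the pose as measured when the row begins; what a row does not reach is not made up. A row lasts 1/8 s, in which the tool goes at most 62.5 mm and 10.7 degrees, less where a joint would pass 70% of its speed; a pose out of reach is approached as far as the arm can. A call with a number of a shift or a turn outside -1 to 1 is refused whole. A call with a gripper value outside its range is refused whole. The fingers move at their own pace and stop on an object; FORCE is the grip in N (left out, the last holds). Time passes only in rows, so rows that do not move let the fingers close. It gives the time, the measured TCP pose, the force and the opening at its end, in the units of the state.
- bot.state(): the state, without advancing time (a new reading comes with each control period).
- bot.get_image(name): name is "scene" or "side" or "wrist"; returns a dict with "frame" (420x560x3 uint8, red, green, blue), "fx", "fy", "cx", "cy" (pixels), "rvec" (rotation vector, rad) and "tvec" (3), from world to camera coordinates, as OpenCV has them; the wrist camera has in their place "tool_from_camera" (4x4, takes a point from camera to tool coordinates, whose origin is the TCP and whose axes are the flange's). Camera axes: x right, y down, z forward; pixel columns grow to the right and rows downward; lengths in m; the calibration is good to about 2 mm. A picture is of the moment at which its call begins: read the wrist's pose just before it. There is no depth.
- bot.job_done(): hands the job in, once; it reports no verdict.
The state is a dict: "time": time; "q": joint angles; "joint_vel": joint speeds; "effort": joint torques, N m; "position": TCP position; "orientation": TCP orientation; "ft_force": force on the tool from outside, world axes, zero at the start; "wrist_torque": the same for the moment, N m; "finger_gap": finger opening in m.
Only numpy, scipy, OpenCV 4.12 (cv2) and the standard library are available. Lean on these libraries where they do the work, as an engineer would, in place of code of your own. Each camera call takes 0.05 s, during which the arm holds its last target. There are 200 camera calls.

TASK

Measure the hollow wooden sleeve in the bench caliper: stand it upright on the caliper's bed between the open jaws, then slide the moving jaw up to it by its thumb fin until the sleeve is held snugly between both jaws. Close it gently, so that the jaw does not tilt, and leave the jaw closed on the sleeve.

Things in the scene. Friction and masses are not known exactly. Their poses are not given: they have to be found in the camera images.
- sleeve: The hollow one (open bore seen from above) of three upright plain wooden offcuts of equal width and height; the other two, a solid round dowel and a square block, are not wanted. Outer diameter 36 mm, bore 22 mm, height 50 mm, 50 g; loose on the bench. Origin: centre of its underside; z is its axis, pointing up.
- caliper: Metal bench caliper, fixed to the bench, lying along its y axis. Bed 70 (x) by 220 (y) by 12 mm thick. Origin: centre of the bed's underside, on the bench; z up. Fixed jaw: plate 50 mm wide in x, 12 mm thick, top 60 mm over the bench, its face at y = -90 mm looking to +y. The moving jaw, a like plate, faces it from the +y side. Both are centred on x = 0.
- caliper_slide (a joint): Opening between the two jaw faces in m: 0 = shut, 0.115 = fully open; starts at 0.095 to 0.112. The moving jaw's face is at caliper y = -0.090 + opening. It slides along the caliper's y against about 2.5 N of friction and stays where it is left.
- thumb_fin (a point): Middle of the upright thumb fin on the carriage behind the moving jaw, at caliper x = 0, 42 mm further to +y than the moving jaw's face, 48 mm over the bench. Fin: 12 mm thick in x, 30 mm long in y, top 61 mm over the bench; pinch it from above across its 12 mm, or push it. The carriage under it is 44 mm wide, its top 22 mm over the bench.
- jaw_face (a point): Top edge of the moving jaw's measuring face, middle of its width, 60 mm over the bench. The jaw plate is hinged at its foot on a stiff spring (5 N m/rad): it stands upright by itself and leans back if it is forced hard against a part; z of this point is the plate's upright direction.

How it is judged:
By the outcome, as a careful person would: the job done as asked, in the order asked, and still so for the second after the job is handed in, with the robot touching nothing.
It also fails if it takes over 48 s, if anything falls off the work surface, if the arm or the gripper's body presses on something with over 40 N, if the wrist force passes 120 N, or if a joint passes its speed limit or range.

## Working session

There is one attempt and no reset: what is moved stays moved. The work goes in short steps, Python scripts to look and compute and a shell command to move; the robot and the scene stay as the last step left them, time stands still between calls to the robot, and variables do not carry over. Pictures are saved under pics/ and viewed, about 8 in all and at most 12, crops included, and the job is handed in when it is done.

```bash
mkdir -p pics; ls
python3 - <<'E'
from station import bot
import cv2,numpy as np
s=bot.state();print(s['time'],s['position'],np.round(s['orientation'],3).tolist(),s['finger_gap'])
a=[bot.get_image(n) for n in("scene","side")]
for i,n in zip(a,("scene","side")):
    cv2.imwrite(f'pics/{n}0.png',cv2.cvtColor(i['frame'],cv2.COLOR_RGB2BGR)); R=cv2.Rodrigues(np.array(i['rvec']))[0];print(n,i['fx'],(-R.T@np.array(i['tvec']).ravel()).round(3))
E
```

```text
pics
0.0 [ 0.25798557 -0.56886921  0.30181297] [[0.911, 0.413, -0.001], [0.413, -0.911, 0.001], [-0.0, -0.002, -1.0]] 0.08787933466857117
scene 511.5576838436739 [ 0.04  -0.37   0.698]
side 492.88992886094917 [0.049 0.668 0.403]
```

View pics/scene0.png

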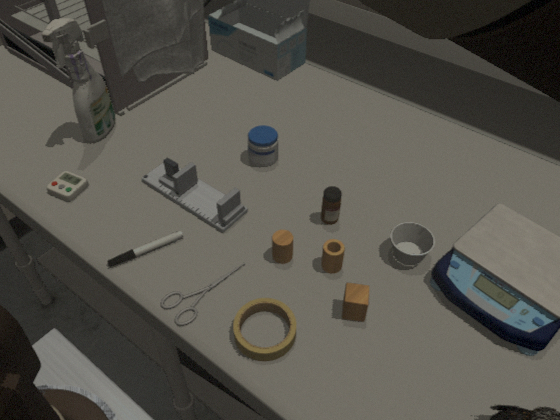

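View pics/side0.png

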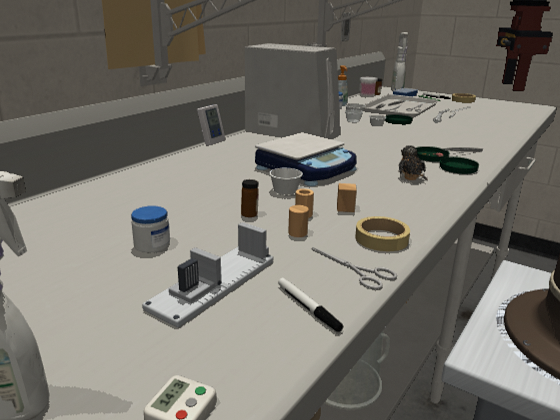

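The scene shows the hollow sleeve at about (333,248), the dowel at (283,240) and the block at (356,296). The caliper runs from (152,172) to (235,215), with its fixed jaw at the right end. A bottle stands at (331,205).

Run:
```python
import cv2,numpy as np
a=cv2.imread('pics/scene0.png');b=cv2.imread('pics/side0.png')
z=lambda i,x,y,w,h,k:cv2.resize(i[y:y+h,x:x+w],None,fx=k,fy=k,interpolation=cv2.INTER_CUBIC)
p=np.zeros((600,800,3),np.uint8)
c=z(a,135,145,120,90,4);p[:360,:480]=c
c=z(a,300,180,80,100,3);p[:300,490:730]=c
c=z(b,135,215,145,110,2);p[370:590,:290]=c
c=z(b,230,170,135,75,3);p[370:595,300:705]=c
cv2.imwrite('pics/crop1.png',p)
```

```text
(no output)
```

View pics/crop1.png

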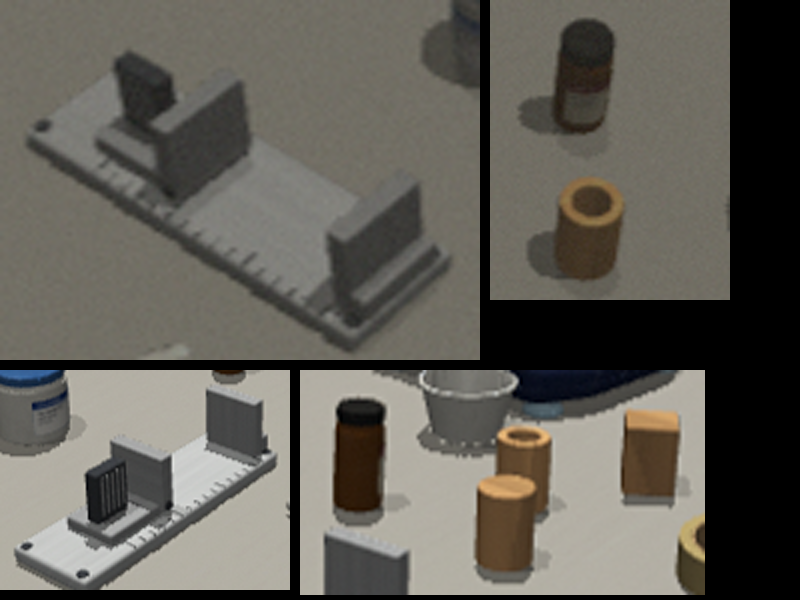

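```bash
cat > fit.py <<'E'
from station import bot
import cv2,numpy as np,sys
from scipy.optimize import least_squares
C={n:bot.get_image(n) for n in("scene","side")}
def proj(n,P):
    i=C[n];K=np.array([[i['fx'],0,i['cx']],[0,i['fy'],i['cy']],[0,0,1]])
    return cv2.projectPoints(np.array(P,float).reshape(-1,1,3),np.array(i['rvec'],float),np.array(i['tvec'],float),K,None)[0].reshape(-1,2)
f=lambda u,v:(135+u/4,145+v/4); g=lambda u,v:(135+u/2,215+(v-370)/2)
X,Y=.035,.11
# (x,y,z,uses opening)
sc=[((-X,Y,.012,0),f(27,133)),((-X,-Y,.012,0),f(352,342)),((X,-Y,.012,0),f(450,258)),((-.025,-.09,.06,1),f(167,127)),((.025,-.09,.06,1),f(245,85)),((-.025,-.102,.06,0),f(338,237)),((.025,-.102,.06,0),f(420,183))]
si=[((X,Y,.012,0),g(17,548)),((-X,Y,.012,0),g(88,580)),((-X,-Y,.012,0),g(275,455)),((.025,-.078,.06,1),g(111,440)),((-.025,-.078,.06,1),g(170,457)),((.025,-.09,.06,0),g(207,391)),((-.025,-.09,.06,0),g(262,404))]
def res(p):
    x,y,t,o=p;r=[]
    for n,L in(("scene",sc),("side",si)):
        W=[(x+np.cos(t)*a-np.sin(t)*(b+k*o),y+np.sin(t)*a+np.cos(t)*(b+k*o),z) for (a,b,z,k),_ in L]
        r.append(proj(n,W)-np.array([q for _,q in L]))
    return np.vstack(r)
best=min((least_squares(lambda p:res(p).ravel(),[.5,-.1,t,.1]) for t in(-1.5,-.7,0,.7,1.5,3)),key=lambda s:s.cost)
print(best.x.round(4),res(best.x).round(1).tolist())
s=least_squares(lambda p:np.r_[proj("scene",p)[0]-(333.3,246.7),proj("side",p)[0]-(305,192.3)],[.5,-.3,.05])
print('sleeve top',s.x.round(4),s.fun.round(1))
for z,u in((.05,(333.3,246.7)),):
    q=least_squares(lambda p:proj("scene",[*p,z])[0]-u,[.5,-.3]).x;print('scene',q.round(4))
    print('side',least_squares(lambda p:proj("side",[*p,z])[0]-(305,192.3),[.5,-.3]).x.round(4))
for nm,u in(("dowel",(283,240)),("bottle_base",(331,221)),("block",(356,292))):
    print(nm,least_squares(lambda p:proj("scene",[*p,.05 if nm[0]!='b' or nm=='block' else 0.])[0]-u,[.5,-.3]).x.round(3))
E
python3 fit.py
```

```text
[0.4846 0.1915 0.001  0.0974] [[-1.4, 0.2], [-0.4, 0.2], [0.7, -1.1], [0.1, 3.3], [-0.0, -0.5], [1.5, 2.6], [0.0, 0.3], [-1.4, -0.7], [-0.4, 1.8], [2.8, -1.5], [1.3, -0.4], [-2.3, 1.1], [0.1, -1.3], [-2.6, 0.3]]
sleeve top [ 0.5132 -0.1094  0.0499] [-0.1  0.4 -0.4 -0.4]
scene [ 0.514  -0.1092]
side [ 0.5115 -0.1079]
dowel [ 0.474 -0.036]
bottle_base [ 0.599 -0.051]
block [ 0.462 -0.186]
```

```bash
python3 -m crank '[[-1,[0.53,0.96,0],[0,0,0.9]],[-1,[0.53,0.96,0],[0,0,0.9]],[-1,[0.53,0.96,0],[0,0,0.9]],[-1,[0.53,0.96,0],[0,0,0.9]],[-1,[0.53,0.96,0],[0,0,0.9]],[-1,[0.53,0.96,0],[0,0,0.9]],[-1,[0.53,0.96,0],[0,0,0.9]],[-1,[0.53,0.96,0],[0,0,0.9]]]' 20
python3 -m crank '[[-1,[0.53,0.96,0],[0,0,0.9]],[-1,[0.53,0.96,0],[0,0,0.9]],[-1,[0.53,0.96,0],[0,0,0.9]],[-1,[0.53,0.96,0],[0,0,0.9]],[-1,[0.53,0.96,0],[0,0,0.9]],[-1,[0.53,0.96,0],[0,0,0.9]],[-1,[0,0,0],[0,0,0]]]'
```

```text
time: 1.2
position: [0.3884, -0.3294, 0.301]
orientation: [[0.519, 0.854, -0.002], [0.854, -0.519, -0.0], [-0.001, -0.002, -1.0]]
ft_force: [0.7, -0.5, -1.3]
finger_gap: 0.0876
time: 2.08
position: [0.4898, -0.1393, 0.3018]
orientation: [[0.075, 0.997, 0.001], [0.997, -0.075, -0.001], [-0.001, 0.001, -1.0]]
ft_force: [-0.4, -0.5, -0.2]
finger_gap: 0.0878
```

```bash
cat > w.py <<'E'
from station import bot
import cv2,numpy as np,sys,pickle
s=bot.state();i=bot.get_image("wrist");cv2.imwrite(sys.argv[1],cv2.cvtColor(i['frame'],cv2.COLOR_RGB2BGR))
T=np.eye(4);T[:3,:3]=s['orientation'];T[:3,3]=s['position'];T=T@np.array(i['tool_from_camera'])
pickle.dump((T,i['fx'],i['fy'],i['cx'],i['cy']),open(sys.argv[1]+'.pkl','wb'));print(T.round(3).tolist(),s['time'])
def at(f,u,v,z):
    T,fx,fy,cx,cy=pickle.load(open(f+'.pkl','rb'));d=T[:3,:3]@np.array([(u-cx)/fx,(v-cy)/fy,1]);return (T[:3,3]+d*(z-T[2,3])/d[2])[:2].round(4)
E
python3 w.py pics/w1.png
```

```text
[[0.997, -0.073, -0.019, 0.494], [-0.075, -0.966, -0.247, -0.072], [-0.0, 0.247, -0.969, 0.384], [0.0, 0.0, 0.0, 1.0]] 2.075
```

View pics/w1.png

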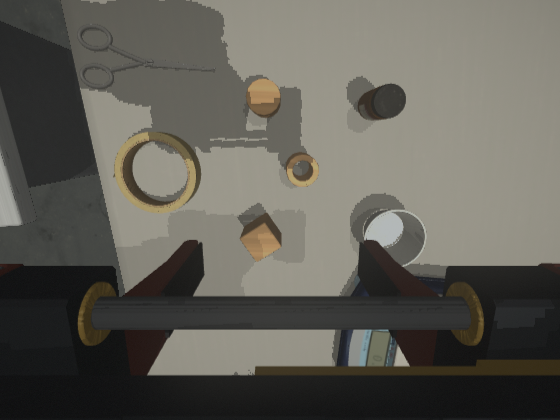

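The sleeve's rim is centred at about (302,170), the dowel at (264,96), the block at (262,240), the cup at (394,238) and the bottle at (388,100).

Run:
```python
import pickle,numpy as np
def at(f,u,v,z):
    T,fx,fy,cx,cy=pickle.load(open(f+'.pkl','rb'));d=T[:3,:3]@np.array([(u-cx)/fx,(v-cy)/fy,1]);return (T[:3,3]+d*(z-T[2,3])/d[2])[:2].round(4)
f='pics/w1.png'
print(at(f,302,170,.05),at(f,286.5,170,.05),at(f,319,170,.05),'cup',at(f,394,238,.04),at(f,362,238,.04),'bottle',at(f,388,100,.07))
```

```text
[ 0.5149 -0.1093] [ 0.4981 -0.108 ] [ 0.5332 -0.1107] cup [ 0.6191 -0.1983] [ 0.5814 -0.1955] bottle [ 0.6002 -0.0462]
```

```bash
python3 -m crank '[[-1,[0.21,0.25,-0.6],[0,0,0.24]],[-1,[0.21,0.25,-0.6],[0,0,0.24]],[-1,[0.21,0.25,-0.6],[0,0,0.24]],[-1,[0.21,0.25,-0.6],[0,0,0.24]],[-1,[0,0,-0.8],[0,0,0]],[-1,[0,0,-0.8],[0,0,0]],[-1,[0,0,0],[0,0,0]]]'
```

```text
time: 3.0
position: [0.5143, -0.1093, 0.1709]
orientation: [[-0.003, 1.0, -0.005], [1.0, 0.003, -0.001], [-0.001, -0.005, -1.0]]
ft_force: [-0.5, -0.2, -0.3]
finger_gap: 0.0878
```

```bash
python3 -m crank '[[-1,[0.03,0,-0.9],[0,0,0]],[-1,[0,0,-0.9],[0,0,0]],[-1,[0,0,-0.7],[0,0,0]],[-1,[0,0,0],[0,0,0]],[0.2,[0,0,0],[0,0,0]],[1,[0,0,0],[0,0,0]],[1,[0,0,0],[0,0,0]],[1,[0,0,0],[0,0,0]]]' 15
python3 -m crank '[[1,[0,0,0],[0,0,0]],[1,[0,0,0],[0,0,0]]]'
```

```text
time: 4.0
position: [0.5196, -0.1091, 0.0991]
orientation: [[-0.004, 1.0, 0.004], [1.0, 0.005, -0.002], [-0.002, 0.004, -1.0]]
ft_force: [-0.4, 0.4, -0.4]
finger_gap: 0.0515
time: 4.25
position: [0.5196, -0.1092, 0.0994]
orientation: [[-0.004, 1.0, 0.004], [1.0, 0.004, -0.002], [-0.002, 0.004, -1.0]]
ft_force: [0.0, 0.2, 0.1]
finger_gap: 0.0362
```

```bash
python3 -m crank '[[1,[0,0,0.3],[0,0,0]],[1,[0,0,0.7],[0,0,0]],[1,[0,0,0.9],[0,0,0]],[1,[0,0,0.9],[0,0,0]],[1,[-0.1,0.8,0.9],[0,0,0]],[1,[-0.2,0.9,0.9],[0,0,0]],[1,[-0.2,0.9,0.9],[0,0,0]],[1,[-0.2,0.9,0.3],[0,0,0]]]' 25
python3 -m crank '[[1,[-0.2,0.9,0],[0,0,0]],[1,[-0.1,0.6,0],[0,0,0]],[1,[0,0,0],[0,0,0]],[1,[0,0,0],[0,0,0]]]'
python3 w.py pics/w2.png
```

```text
time: 5.25
position: [0.4968, -0.0029, 0.2816]
orientation: [[-0.001, 1.0, 0.004], [1.0, 0.001, -0.002], [-0.002, 0.004, -1.0]]
ft_force: [0.7, 0.2, -0.8]
finger_gap: 0.0358
time: 5.75
position: [0.4871, 0.0452, 0.285]
orientation: [[-0.005, 1.0, 0.008], [1.0, 0.005, -0.003], [-0.003, 0.008, -1.0]]
ft_force: [0.4, -0.0, -0.3]
finger_gap: 0.0361
[[1.0, 0.003, 0.008, 0.486], [0.004, -0.969, -0.249, 0.113], [0.007, 0.249, -0.969, 0.367], [0.0, 0.0, 0.0, 1.0]] 5.75
```

View pics/w2.png

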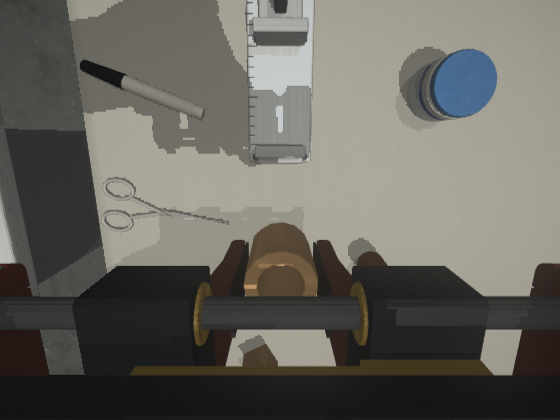

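The sleeve is upright in the fingers. The fixed jaw's top is at about rows 145–157 and columns 251–308, and the moving jaw is at about row 25. I'll zoom in for the edges.

Run:
```python
import cv2,numpy as np
a=cv2.imread('pics/w2.png')
c=[cv2.resize(a[y:y+60,235:335],None,fx=8,fy=5,interpolation=cv2.INTER_CUBIC)for y in(0,115)]
cv2.imwrite('pics/crop2.png',np.vstack(c))
```

```text
(no output)
```

View pics/crop2.png

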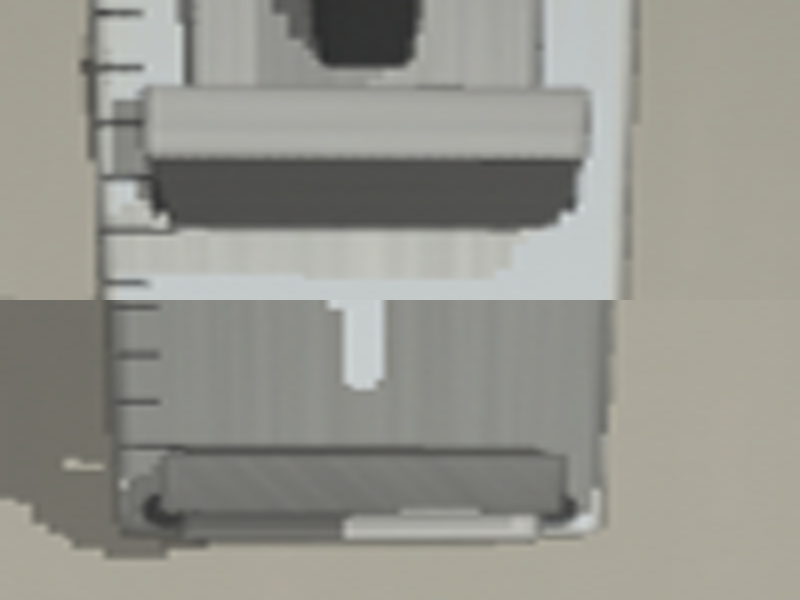

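Run:
```python
import pickle,numpy as np
def at(u,v,z,f='pics/w2.png'):
    T,fx,fy,cx,cy=pickle.load(open(f+'.pkl','rb'));d=T[:3,:3]@np.array([(u-cx)/fx,(v-cy)/fy,1]);return (T[:3,3]+d*(z-T[2,3])/d[2])[:2].round(4)
for n,a in dict(fixL=(255.6,145.2,.06),fixR=(306,145.2,.06),movL=(253.5,31.6,.06),movR=(308.5,31.6,.06),fixoutL=(255.6,157.4,.06),fixoutR=(306,157.4,.06),movbackL=(253.5,18,.06),movbackR=(308.5,18,.06),finL=(274.4,13.6,.061),finR=(286.9,13.6,.061)).items(): print(n,at(*a))
```

```text
fixL [0.4638 0.1035]
fixR [0.513  0.1038]
movL [0.4635 0.2028]
movR [0.5128 0.2032]
fixoutL [0.4636 0.0918]
fixoutR [0.5133 0.092 ]
movbackL [0.4637 0.2136]
movbackR [0.5125 0.214 ]
finL [0.4822 0.2169]
finR [0.4932 0.217 ]
```

```bash
python3 -m crank '[[1,[0,0.8,0],[0.04,0.1,-0.06]],[1,[0,0.8,0],[0,0,0]],[1,[0,0.8,0],[0,0,0]],[1,[0.05,0.3,-0.5],[0,0,0]],[1,[0,0,-0.8],[0,0,0]],[1,[0,0,-0.8],[0,0,0]],[1,[0,0,-0.8],[0,0,0]],[1,[0,0,0],[0,0,0]]]'
```

```text
time: 6.8
position: [0.4897, 0.1184, 0.1908]
orientation: [[0.013, 1.0, -0.005], [1.0, -0.013, -0.003], [-0.003, -0.005, -1.0]]
ft_force: [0.3, -0.3, 0.1]
finger_gap: 0.0359
```

```bash
python3 -m crank '[[1,[-0.05,0.32,0],[0.04,-0.06,0.16]],[1,[0,0,-0.6],[0,0,0]],[1,[0,0,-0.7],[0,0,0]],[1,[0,0,-0.7],[0,0,0]],[1,[0,0,0],[0,0,0]],[1,[0,0,0],[0,0,0]]]'; python3 w.py pics/w3.png
```

```text
time: 7.55
position: [0.4896, 0.1284, 0.1296]
orientation: [[-0.0, 1.0, 0.005], [1.0, 0.0, 0.001], [0.001, 0.005, -1.0]]
ft_force: [-1.0, 0.3, 0.6]
finger_gap: 0.0364
[[1.0, -0.001, 0.004, 0.489], [-0.0, -0.969, -0.245, 0.196], [0.004, 0.245, -0.969, 0.212], [0.0, 0.0, 0.0, 1.0]] 7.55
```

View pics/w3.png

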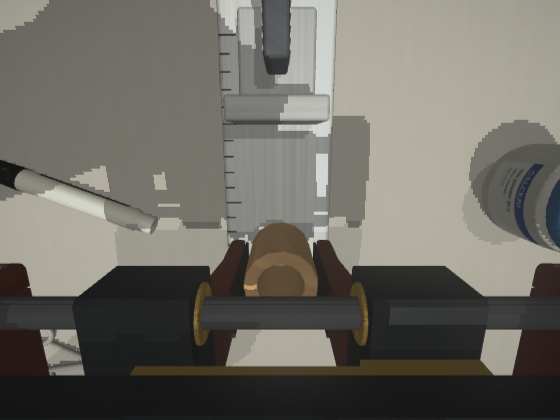

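The sleeve is upright over the bed and nearly centred (jaw columns 224–329, sleeve 247–315). I'll lower it.

```bash
python3 -m crank '[[1,[-0.05,0,-0.3],[0,0.05,0]],[1,[0,0,-0.15],[0,0,0]],[1,[0,0,0],[0,0,0]],[1,[0,0,0],[0,0,0]]]'
```

```text
time: 8.1
position: [0.4887, 0.1284, 0.1165]
orientation: [[0.0, 1.0, 0.003], [1.0, -0.0, 0.001], [0.001, 0.003, -1.0]]
ft_force: [0.4, 0.3, -0.7]
finger_gap: 0.0361
```

```bash
python3 -m crank '[[1,[-0.02,0,-0.12],[0,0.03,0]],[1,[0,0,0],[0,0,0]]]';python3 -m crank '[[1,[0,0,-0.08],[0,0,0]],[1,[0,0,0],[0,0,0]]]'
```

```text
time: 8.35
position: [0.4882, 0.1284, 0.1128]
orientation: [[0.001, 1.0, 0.001], [1.0, -0.001, 0.001], [0.001, 0.001, -1.0]]
ft_force: [-0.1, -0.5, -1.1]
finger_gap: 0.0363
time: 8.6
position: [0.4884, 0.1287, 0.1113]
orientation: [[0.0, 1.0, 0.002], [1.0, -0.0, 0.001], [0.001, 0.002, -1.0]]
ft_force: [0.3, 0.1, -0.5]
finger_gap: 0.0361
```

```bash
python3 -m crank '[[1,[0,0,-0.06],[0,0,0]],[1,[0,0,0],[0,0,0]]]';python3 -m crank '[[1,[0,0,-0.06],[0,0,0]],[1,[0,0,0],[0,0,0]]]'
```

```text
time: 8.85
position: [0.4886, 0.129, 0.1115]
orientation: [[0.0, 1.0, 0.003], [1.0, -0.0, 0.0], [0.0, 0.003, -1.0]]
ft_force: [0.0, -0.1, 0.6]
finger_gap: 0.0359
time: 9.1
position: [0.4888, 0.1292, 0.1114]
orientation: [[0.0, 1.0, 0.004], [1.0, -0.0, -0.001], [-0.001, 0.004, -1.0]]
ft_force: [0.6, 0.3, -0.1]
finger_gap: 0.0362
```

```bash
python3 -m crank '[[1,[-0.02,0,-0.1],[0,0.04,0]],[1,[0,0,-0.1],[0,0,0]]]'
```

```text
time: 9.35
position: [0.4891, 0.1299, 0.1096]
orientation: [[-0.0, 1.0, 0.004], [1.0, 0.0, -0.003], [-0.003, 0.004, -1.0]]
ft_force: [-13.4, -4.1, 38.7]
finger_gap: 0.0356
```

```bash
python3 -m crank '[[1,[0,0,0.05],[0,0,0]],[1,[0,0,0],[0,0,0]]]'
```

```text
time: 9.6
position: [0.4893, 0.13, 0.1114]
orientation: [[-0.0, 1.0, 0.006], [1.0, 0.0, -0.002], [-0.002, 0.006, -1.0]]
ft_force: [0.3, -0.1, -0.9]
finger_gap: 0.0359
```

```bash
python3 -m crank '[[0.3,[0,0,0],[0,0,0]],[-0.2,[0,0,0],[0,0,0]],[-0.2,[0,0,0],[0,0,0]],[-0.2,[0,0,0.4],[0,0,0]],[-0.2,[0,0,0.9],[0,0,0]],[-0.2,[0,0,0.9],[0,0,0]],[-0.2,[0,0,0.9],[0,0,0]],[-0.2,[0,0,0],[0,0,0]]]'; python3 w.py pics/w4.png
```

```text
time: 10.6
position: [0.4887, 0.1302, 0.2085]
orientation: [[-0.001, 1.0, 0.004], [1.0, 0.001, -0.002], [-0.002, 0.004, -1.0]]
ft_force: [0.4, 0.1, -0.7]
finger_gap: 0.0528
[[1.0, -0.0, 0.003, 0.488], [0.001, -0.969, -0.248, 0.198], [0.003, 0.248, -0.969, 0.291], [0.0, 0.0, 0.0, 1.0]] 10.6
```

View pics/w4.png

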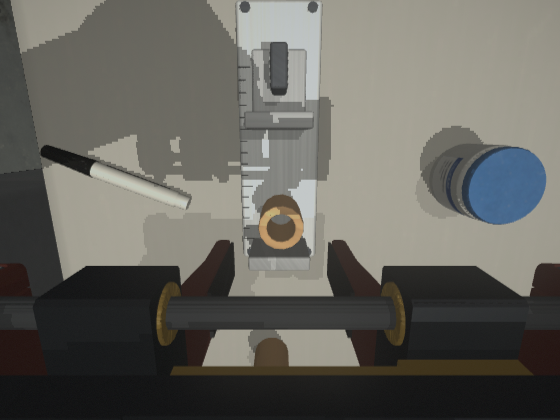

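The sleeve stands upright on the bed with its rim at (281,227), and the fin's top is at about (279,58).

Run:
```python
import pickle,numpy as np
def at(u,v,z,f='pics/w4.png'):
    T,fx,fy,cx,cy=pickle.load(open(f+'.pkl','rb'));d=T[:3,:3]@np.array([(u-cx)/fx,(v-cy)/fy,1]);return (T[:3,3]+d*(z-T[2,3])/d[2])[:2].round(4)
for n,a in dict(sleeve=(281,228,.062),face=(279,127.5,.06),finTL=(270.5,43,.061),finTR=(287,43,.061),bed=(237,2,.012),bed2=(321,2,.012)).items(): print(n,at(*a))
```

```text
sleeve [0.4893 0.1283]
face [0.4877 0.2036]
finTL [0.482  0.2585]
finTR [0.4932 0.2586]
bed [0.4543 0.3009]
bed2 [0.5212 0.3011]
```

```bash
python3 -m crank '[[-0.2,[-0.03,0.9,0],[0,0.05,0]],[-0.2,[0,0.95,0],[0,0,0]],[-0.2,[0,0.95,0],[0,0,0]],[-0.2,[0,0.9,0],[0,0,0]],[-0.2,[0,0.2,-0.4],[0,0,0]],[-0.2,[0,0,-0.7],[0,0,0]],[-0.2,[0,0,-0.7],[0,0,0]],[-0.2,[0,0,0],[0,0,0]]]' 6
```

```text
time: 11.65
position: [0.4838, 0.2443, 0.1435]
orientation: [[0.002, 1.0, -0.012], [1.0, -0.002, -0.009], [-0.009, -0.012, -1.0]]
ft_force: [0.3, 0.1, 0.5]
finger_gap: 0.0531
```

```bash
python3 -m crank '[[-0.2,[0.13,0.05,0],[0.11,-0.15,0]],[-0.2,[0,0,0],[0,0,0]],[-0.2,[0,0,-0.5],[0,0,0]],[-0.2,[0,0,-0.5],[0,0,0]],[-0.2,[0,0,0],[0,0,0]]]'
```

```text
time: 12.28
position: [0.4887, 0.2446, 0.1123]
orientation: [[0.004, 1.0, 0.002], [1.0, -0.004, -0.0], [-0.0, 0.002, -1.0]]
ft_force: [-0.0, 0.5, 0.4]
finger_gap: 0.0527
```

```bash
python3 -m crank '[[0.3,[-0.03,0.02,-0.05],[0,0,0.05]],[1,[0,0,0],[0,0,0]],[1,[0,0,0],[0,0,0]],[1,[0,0,0],[0,0,0]],[1,[0,0,0],[0,0,0]],[1,[0,0,0],[0,0,0]],[1,[0,0,0],[0,0,0]]]' 6
```

```text
time: 13.15
position: [0.4878, 0.2458, 0.1112]
orientation: [[-0.001, 1.0, 0.003], [1.0, 0.001, 0.0], [0.0, 0.003, -1.0]]
ft_force: [-0.2, -0.2, -0.6]
finger_gap: 0.0124
```

```bash
python3 -m crank '[[1,[0,-0.15,0],[0,0,0]],[1,[0,-0.25,0],[0,0,0]],[1,[0,-0.25,0],[0,0,0]],[1,[0,-0.25,0],[0,0,0]],[1,[0,0,0],[0,0,0]]]' 8
```

```text
time: 13.78
position: [0.4878, 0.2172, 0.1112]
orientation: [[-0.001, 1.0, 0.003], [1.0, 0.001, 0.002], [0.002, 0.003, -1.0]]
ft_force: [0.6, -0.6, -1.2]
finger_gap: 0.0115
```

```bash
python3 -m crank '[[1,[0,-0.2,0],[0,0,0]],[1,[0,-0.2,0],[0,0,0]],[1,[0,-0.2,0],[0,0,0]],[1,[0,-0.1,0],[0,0,0]]]'; python3 w.py pics/w5.png
```

```text
time: 14.28
position: [0.4878, 0.1954, 0.1112]
orientation: [[-0.002, 1.0, 0.003], [1.0, 0.002, 0.002], [0.002, 0.003, -1.0]]
ft_force: [1.0, 2.3, -3.3]
finger_gap: 0.0119
[[1.0, 0.001, 0.002, 0.487], [0.001, -0.97, -0.244, 0.263], [0.002, 0.244, -0.97, 0.194], [0.0, 0.0, 0.0, 1.0]] 14.275
```

View pics/w5.png

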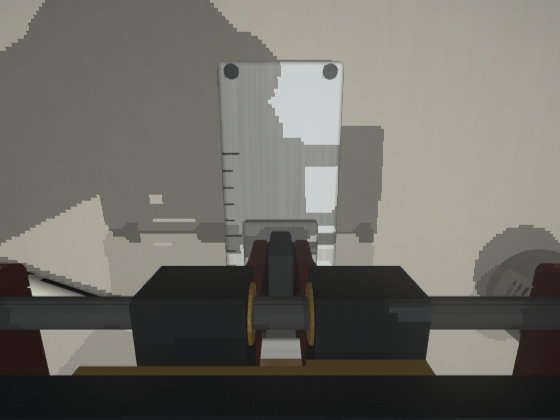

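The fin is still pinched at (280,265) and the carriage has followed. From here I close in small steps and watch the force.

```bash
python3 -m crank '[[1,[0,-0.1,0],[0,0,0]],[1,[0,-0.1,0],[0,0,0]],[1,[0,-0.1,0],[0,0,0]]]'|egrep 'pos|force';python3 -m crank '[[1,[0,-0.06,0],[0,0,0]]]'|egrep 'pos|force'
```

```text
position: [0.4878, 0.1861, 0.1112]
ft_force: [1.6, 3.3, -3.4]
position: [0.4878, 0.1841, 0.1112]
ft_force: [1.4, 2.9, -3.7]
```

```bash
python3 -m crank '[[1,[0,-0.05,0],[0,0,0]]]'|egrep 'pos|force';python3 -m crank '[[1,[0,-0.05,0],[0,0,0]]]'|egrep 'pos|force'
```

```text
position: [0.4878, 0.1826, 0.1112]
ft_force: [1.4, 4.0, -3.5]
position: [0.4878, 0.1821, 0.1113]
ft_force: [1.0, 8.4, -6.6]
```

Fy rose from about 3 N to 8 N at the predicted position, so the sleeve is clamped. I'll release the fin, rise and check.

```bash
python3 -m crank '[[0.7,[0,0,0],[0,0,0]],[0.2,[0,0,0],[0,0,0]],[0,[0,0,0],[0,0,0]],[0,[0,0,0],[0,0,0]],[0,[0,0,0.4],[0,0,0]],[0,[0,0,0.8],[0,0,0]],[0,[0,0,0.9],[0,0,0]],[0,[0,0,0.9],[0,0,0]]]'
python3 -m crank '[[0,[0,0.2,0.9],[0,0,0]],[0,[0,0.8,0.3],[0,0,0]],[0,[0,0,0],[0,0,0]],[0,[0,0,0],[0,0,0]]]'
python3 w.py pics/w6.png
python3 - <<'E'
from station import bot
import cv2,numpy as np
i=bot.get_image('side')['frame'][215:315,135:295,::-1]; w=cv2.imread('pics/w6.png')[:420,100:440]
i2=bot.get_image('scene')['frame'][145:245,135:255,::-1]
p=np.zeros((600,800,3),np.uint8);p[:300,:480]=cv2.resize(i,None,fx=3,fy=3,interpolation=2);p[300:600,:360]=cv2.resize(i2,None,fx=3,fy=3,interpolation=2);p[:395,480:800]=cv2.resize(w,(320,395))
cv2.imwrite('pics/fin.png',p)
E
```

```text
time: 16.08
position: [0.4866, 0.1799, 0.2044]
orientation: [[-0.002, 1.0, -0.0], [1.0, 0.002, 0.001], [0.001, -0.0, -1.0]]
ft_force: [0.1, -0.2, 0.2]
finger_gap: 0.0436
time: 16.58
position: [0.4872, 0.2098, 0.2464]
orientation: [[-0.002, 1.0, 0.005], [1.0, 0.001, 0.001], [0.001, 0.005, -1.0]]
ft_force: [-0.2, -0.6, 0.3]
finger_gap: 0.0438
[[1.0, 0.0, 0.004, 0.486], [0.001, -0.97, -0.245, 0.277], [0.004, 0.245, -0.97, 0.329], [0.0, 0.0, 0.0, 1.0]] 16.575
```

View pics/fin.png

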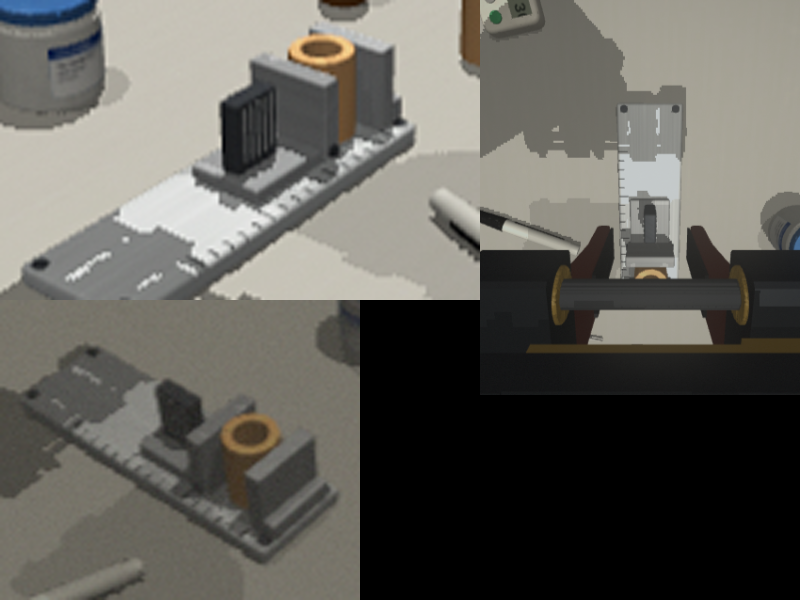

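The side and scene views show the sleeve upright between both jaws. I'll take one look from above to check for gaps.

```bash
python3 -m crank '[[0,[0,-0.8,0],[0,0,0]],[0,[0,-0.9,0],[0,0,0]],[0,[0,-0.9,0],[0,0,0]],[0,[0,-0.9,0],[0,0,0]],[0,[0,-0.9,0],[0,0,0]],[0,[0,-0.6,0],[0,0,0]],[0,[0,0,0],[0,0,0]],[0,[0,0,0],[0,0,0]]]'
python3 w.py pics/w7.png
python3 - <<'E'
import cv2
a=cv2.imread('pics/w7.png');cv2.imwrite('pics/c7.png',cv2.resize(a[50:200,220:350],None,fx=4,fy=4,interpolation=cv2.INTER_CUBIC))
E
```

```text
time: 17.73
position: [0.4849, 0.0519, 0.2423]
orientation: [[0.003, 1.0, -0.003], [1.0, -0.003, 0.0], [0.0, -0.003, -1.0]]
ft_force: [-0.5, 0.6, 0.3]
finger_gap: 0.0437
[[1.0, -0.002, -0.004, 0.485], [-0.003, -0.969, -0.246, 0.119], [-0.004, 0.246, -0.969, 0.325], [0.0, 0.0, 0.0, 1.0]] 17.725
```

View pics/c7.png

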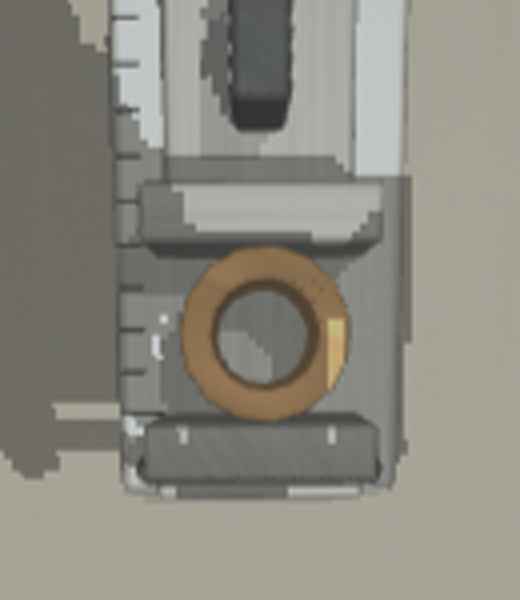

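Run:
```python
import pickle,numpy as np
def at(u,v,z,f='pics/w7.png'):
    u=220+u/4;v=50+v/4
    T,fx,fy,cx,cy=pickle.load(open(f+'.pkl','rb'));d=T[:3,:3]@np.array([(u-cx)/fx,(v-cy)/fy,1]);return (T[:3,3]+d*(z-T[2,3])/d[2])[:2].round(4)
for n,a in dict(mov=(262,243,.06),movback=(262,182,.06),fix=(262,417,.06),fixout=(262,482,.06),slT=(265,247,.062),slB=(265,421,.062),slL=(181,334,.062),slR=(350,334,.062)).items(): print(n,at(*a))
```

```text
mov [0.4881 0.1397]
movback [0.4881 0.1515]
fix [0.4882 0.1047]
fixout [0.4882 0.091 ]
slT [0.4887 0.1388]
slB [0.4888 0.104 ]
slL [0.4714 0.1217]
slR [0.5063 0.1217]
```

```bash
python3 -c "
from station import bot
print(bot.job_done(), bot.state()['time'])"
```

```text
the job is handed in; nothing more can be done
the job is handed in; nothing more can be done
```

The sleeve is standing upright on the caliper bed with the moving jaw closed on it. I handed the job in at about 18 s of the 48 s allowed, with the gripper clear of everything.

- **Placing:** I lowered the sleeve in small steps. The last step onto the bed went too far and briefly pressed the sleeve down with 38.7 N (wrist force, about 41 N with the sideways part). I backed off at once and released the sleeve, which stayed upright. The 40 N limit is for the arm or gripper body. This load passed through the gripped sleeve, but it is the one value close to a limit.
- **Closing:** I pinched the fin with 6–8 N and slid the jaw in. The force along the slide was about 3 N while it moved. It rose to 8.4 N at the position where I expected the jaws to meet the sleeve, and I stopped and released there.
- **Final check from above:** The jaw faces measured about 35 mm apart (moving jaw at y = 0.1397, fixed at 0.1047). The sleeve is 36 mm across, so this agrees within about 1 mm of pixel error. No gaps were visible, and the moving jaw looked upright. I did not measure its tilt directly.

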